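# Set the portion stop of the wire cutter and feed the cheese bar up to it

## Robot

A 7-joint arm with a two-finger parallel gripper is mounted at the origin on the work surface. World frame = base frame: x ahead of the robot, y to its left, z up, the work surface at z = 0. Lengths are in m, angles in rad, forces in N, time in s.
With the tool pointing down it reaches from about 0.425 to 0.825 m from the base axis. Payload 3.6 kg.
Tool frame: the origin (TCP) lies on the centre line of the jaws, within the pads' length; the fingertips stand 11 mm ahead of it and the grasp point (between the pads) lies 8 mm behind it; z points along the fingers, y is the line along which they close (so a half turn about z gives the same grasp; the last joint's range is limited). The gripper opens to 85 mm and grips with 20 to 120 N. Pads are 22 mm wide; open, the fingers measure 114 mm over their backs; the gripper's body (76 mm by 85 mm) begins 54 mm behind the grasp point. The pads swing forward as they close: fully open they stand 13 mm farther back than shut.
Start: joints at [1.113, 0.615, -0.013, 1.423, 0.008, 1.103, -0.04], TCP at [0.271, -0.591, 0.242] pointing down, gripper open.
Joint ranges: [-3.12, 3.12], [-0.3, 2.06], [-1.34, 1.32], [0.26, 2.42], [-1.36, 4.5], [0.01, 1.98], [-2.84, 2.84]. Speed limits (rad/s): [2.79, 2.79, 3.14, 3.14, 3.14, 3.14, 3.14].

## Interface

Orientations are given as a unit quaternion [x, y, z, w].
In Python, from bench import readout, snapshot, camera_model, env gives the robot as it stands.
- The arm moves only by the shell command python3 -m handwheel 'ROWS' [FORCE]. ROWS is JSON, a list of rows, each an object with "travel": the shift along the tool's x, y, z in m, a list of three; "dr": the turn, a rotation vector about the tool's x, y, z in rad, a list of three; "claw": the closure, from 0 (fully open) to 1 (shut). In form: [{"travel": [x, y, z], "dr": [rx, ry, rz], "claw": claw}, ...]. A call has 1 to 12 rows; each row shifts and turns the commanded pose from where the row before left it, along the tool's axes as they then stand; what a row does not reach is not made up. A row lasts 1/8 s, in which the tool goes at most 62.5 mm and 10.7 degrees, less where a joint would pass 70% of its speed; a pose out of reach is approached as far as the arm can. A call is refused whole if a number of a shift passes 0.0625 or a number of a turn 0.188, either way. A call with a gripper value outside its range is refused whole. The fingers move at their own pace and stop on an object; FORCE is the grip in N (left out, the last holds). Time passes only in rows, so rows that do not move let the fingers close. It gives the time, the measured TCP pose, the force, the opening and the grip force at its end, in the units of the state.
- readout.state(): the state, without advancing time (a new reading comes with each control period).
- snapshot(name): name is "side" or "top"; returns the picture (420x560x3 uint8, red, green, blue); there is no depth.
- camera_model(name): a dict with "K" (3x3 intrinsics, pixels), "extrinsics" (4x4, takes a point from camera to world coordinates). Camera axes: x right, y down, z forward; pixel columns grow to the right and rows downward; lengths in m; the calibration is good to about 2 mm. A picture is of the moment at which its call begins. camera_model takes no time and is no camera call.
- env.finish_job(): hands the job in; it is judged then, once.
The state is a dict: "time": time; "joints": joint angles; "qd": joint speeds; "joint_efforts": joint torques, N m; "tcp_pos": TCP position; "tcp_rot": TCP orientation; "ft_force": force on the tool from outside, world axes, zero at the start; "ft_torque": the same for the moment, N m; "width": finger opening in m; "finger_force": force on a finger pad.
Only numpy, scipy, OpenCV 4.12 (cv2) and the standard library are available. Lean on these libraries where they do the work, as an engineer would, in place of code of your own. Each camera call takes 0.05 s, during which the arm holds its last target. There are 200 camera calls.

## Task

Set the cheese cutter to 40 mm portions: lift the portion stop by its red knob, move it along and drop it into the second notch from the cutting wire. Then feed the cheese bar that lies on the infeed deck into the guide channel from its open end and push it in until it rests square against the stop, ready to cut. Leave the wire bow up and everything else where it stands.

Things in the scene. Friction and masses are not known exactly. Their poses are not given: they have to be found in the camera images.
- cutter: Wire portion cutter fixed to the table: white deck with its top 40 mm above the table. Origin: on the table straight under the cutting wire, on the guide channel's centre line. Its +y runs along the deck to the infeed end, -y is the feed direction, +x points to the back, away from the robot. Infeed deck: y = 100 to 330 mm, x = -105 to 105 mm.
- channel_mouth (a point): Middle of the guide channel's mouth, on the deck, at cutter y = 85 mm; axes as the cutter's. From y = 20 to 85 mm the channel is a tunnel: two steel guides 62 mm high with inner faces at x = -26.5 and 26.5 mm, roofed by a clear guard 3 mm thick. From 85 to 103 mm the guides flare to a mouth about 75 mm wide, without roof.
- notch_40 (a point): Bottom of the 40 mm notch, second from the wire, in the steel rack on the deck: cutter x = -55 mm, y = -46 mm, 50 mm above the table. Five notches 20 mm apart (portions of 20, 40, 60, 80, 100 mm from the wire), V-shaped mouths that centre the tooth; the peaks between them stand 24 mm above the deck. A black tick on the deck beside each.
- stop_knob (a point): Centre of the stop's red knob, a drum 26 mm across, 22 mm high, on the front end of a steel cross bar 12 mm wide. Seated: cutter x = -85 mm, 95 mm above the table, 6 mm farther from the wire than the stop's face. Lift it 20 to 30 mm (1.5 N) so that the tooth under the bar, 30 mm behind it, clears the peaks, slide (under 0.5 N) and lower; it drops into the notch by its weight.
- stop_face (a point): Centre of the face that the cheese meets: aluminium plate 48 mm wide, 42 mm high, hanging from the cross bar on the channel's centre line, 3 mm above the deck, facing the cutter's +y. Axes as the cutter's while seated. Bar and plate slide along and swing up about a rod at the back (along cutter y, x = 85 mm, 70 mm above the table).
- stop_slide (a joint): distance of the stop's face from the cutting wire, m: 0.014 to 0.110; it grows away from the infeed. Seated in the five notches it reads 0.02, 0.04, 0.06, 0.08 or 0.10 (play 1 mm either way, more while the knob is pushed sideways). It starts in one of the last three.
- stop_arm (a joint): swing of the stop's cross bar, rad: 0 seated in a notch, 0.094 when the tooth rides over the peaks, 0.45 highest. It falls back by its own weight.
- cheese_center (a point): centre of the loose cheese bar: yellow block 150 mm long (its y), 50 mm wide (its x), 55 mm high, about 0.45 kg, lying on the infeed deck with its long side roughly along the channel. Either end may lead. Pushing it takes about 3 N.
- bow (a joint): swing of the wire bow, rad: 0 fully up and leaning back, 1.7 down on the deck. It starts up and stays there.
- tray: white plastic tray 160 x 120 x 22 mm beyond the outfeed end, holding two cut portions; origin under its centre.
- portion_a_center (a point): cut portion of cheese 50 x 40 x 55 mm standing in the tray, its centre.
- portion_b_center (a point): the second cut portion in the tray, its centre.
- scraper: plastic dough scraper, white blade and blue grip, 130 x 150 x 22 mm, lying on the table; origin under its middle.
- wrapped_bar: cheese bar still in its white paper with a red band, 52 x 152 x 57 mm, on the table; not to be used; origin under its centre.
- spray: yellow spray can, 66 mm across, 210 mm high, upright; origin under its centre.
Not all that is in view belongs to the job. Leave any green or turquoise look-alike of the part that bears cheese_center alone.

How it is judged:
On the way, in this order (a step that is already met when the one before it is completed fails the run):
1. the portion stop sits in the 40 mm notch (the second from the wire), its tooth fully down (value of joint stop_slide between 0.036 and 0.044 m and value of joint stop_arm below 0.02 rad), for 0.3 s.
2. the cheese bar lies in the channel against the stop (y of cheese_center in the frame of stop_face between 0.071 and 0.079 m and x of cheese_center in the frame of cutter between -0.008 and 0.008 m), for 0.2 s.
At the end, for the whole second after the job is handed in: The stop is fully down in the 40 mm notch (within 4 mm and 0.02 rad); the cheese bar lies flat and at rest in the guide channel, its leading end within 4 mm of the stop, square to the cutter within 0.07 rad and centred within 8 mm; the wire bow is up (below 0.5 rad) (all of step 1 and all of step 2 and z of cheese_center in the frame of cutter between 0.062 and 0.072 m and angle between the y axis of cheese_center and the y axis of cutter, either way round below 0.07 rad and angle between cheese_center's own z axis and vertical below 0.07 rad and linear speed of cheese below 0.01 m/s and value of joint bow below 0.5 rad); the robot touches nothing.
It fails at once if the wire bow is brought down (value of joint bow above 0.6 rad).
It fails at once if one of the other things on the table is shifted by more than 30 mm (distance of any of tray, portion_a_center, portion_b_center, scraper, wrapped_bar, spray from where it was at the start of the episode above 0.03 m).
It fails at once if the cheese bar falls off the deck (height (world z) of cheese_center below 0.05 m).
It also fails if it takes over 64 s, if anything falls off the work surface, if the arm or the gripper's body presses on something with over 40 N, if the wrist force passes 120 N, or if a joint passes its speed limit or range.

## Working session

There is one attempt and no reset: what is moved stays moved. The work goes in short steps, Python scripts to look and compute and a shell command to move; the robot and the scene stay as the last step left them, time stands still between calls to the robot, and variables do not carry over. Pictures are saved under pics/ and viewed, at most 10 in all, crops included, and the job is handed in when it is done.

```bash
mkdir -p pics; python3 - <<'E'
from bench import readout,snapshot,camera_model
import cv2
for n in("top","side"):
    cv2.imwrite(f"pics/{n}0.png",snapshot(n)[:,:,::-1]); m=camera_model(n); print(n,m["K"],m["extrinsics"])
s=readout.state();print(s)
E
```

```text
top [[444.21599671   0.         286.7078916 ]
 [  0.         444.21599671 211.14266202]
 [  0.           0.           1.        ]] [[ 0.02187841 -0.9857176   0.16697951  0.28603701]
 [-0.99952702 -0.02517655 -0.0176603   0.05573707]
 [ 0.02161203 -0.16651415 -0.98580219  1.28712668]
 [ 0.          0.          0.          1.        ]]
side [[380.68040401   0.         282.29674662]
 [  0.         380.68040401 206.34580544]
 [  0.           0.           1.        ]] [[ 0.99856829 -0.04664429  0.02618567  0.46309702]
 [-0.05286392 -0.78573116  0.61630507 -0.57557539]
 [-0.00817221 -0.61680698 -0.78707202  0.89026   ]
 [ 0.          0.          0.          1.        ]]
{'time': 0.1, 'joints': array([ 1.11351066,  0.61582257, -0.01259995,  1.42476561,  0.00808808,
        1.10338478, -0.04039541]), 'qd': array([ 5.67506028e-04, -6.39249931e-06, -3.94617689e-04, -5.37648770e-03,
       -1.79747004e-03, -3.47550205e-04,  6.98602569e-04]), 'joint_efforts': array([ 1.19165954e-03, -4.70381784e+01,  2.60298690e-01, -1.71571022e+01,
        1.01234985e-02,  5.83666275e-03, -1.56716163e-05]), 'tcp_pos': array([ 0.27115654, -0.59000479,  0.24124501]), 'tcp_rot': array([ 9.76886359e-01,  2.13756134e-01, -2.62800348e-04, -1.13515928e-03]), 'ft_force': array([ 0.1645769 , -0.81168409,  0.16651674]), 'ft_torque': array([ 0.0237712 , -0.00704654,  0.06685979]), 'finger_force': 0.0, 'width': 0.08543824459874752}
```

View pics/top0.png

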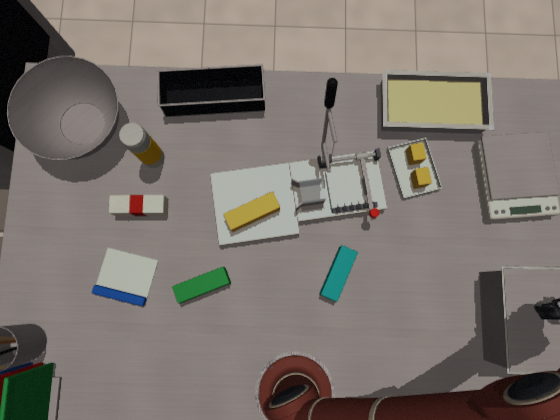

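View pics/side0.png

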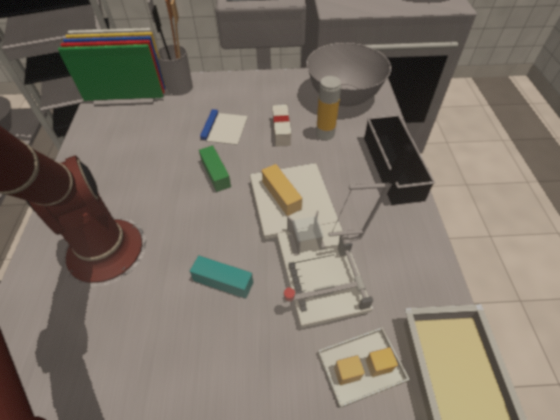

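The top view shows the infeed deck at about (211–299, 163–245), the cheese at (252,211), and the red knob at (374,213), near the far end. The wire bow is up. The green and turquoise look-alikes are at (201,285) and (339,273).

```bash
cat > h.py <<'E'
import numpy as np,cv2
from bench import readout,snapshot,camera_model
def ray(n,px,z):
    m=camera_model(n);E=np.array(m["extrinsics"]);d=E[:3,:3]@np.linalg.inv(m["K"])@np.array([px[0],px[1],1.])
    o=E[:3,3];return o+d*(z-o[2])/d[2]
def proj(n,P):
    m=camera_model(n);E=np.array(m["extrinsics"]);p=np.array(m["K"])@(E[:3,:3].T@(np.array(P)-E[:3,3]));return p[:2]/p[2]
def tri(pa,pb):
    A=[];b=[]
    for n,p in(("top",pa),("side",pb)):
        o=ray(n,p,0.3);d=o-ray(n,p,0);d/=np.linalg.norm(d);M=np.eye(3)-np.outer(d,d);A.append(M);b.append(M@o)
    return np.linalg.lstsq(np.vstack(A),np.hstack(b),rcond=None)[0]
def blobs(im,lo,hi,amin=30):
    m=cv2.inRange(cv2.cvtColor(im,cv2.COLOR_RGB2HSV),lo,hi)
    return [c for c in cv2.findContours(m,cv2.RETR_EXTERNAL,cv2.CHAIN_APPROX_NONE)[0] if cv2.contourArea(c)>=amin]
def cen(c): M=cv2.moments(c);return M["m10"]/M["m00"],M["m01"]/M["m00"]
YEL=((18,120,100),(32,255,255));RED=((0,170,120),(6,255,255))
E
python3 - <<'E'
from h import *
t=snapshot("top");s=snapshot("side")
R={}
for n,im in(("top",t),("side",s)):
    for nm,rg in(("yel",YEL),("red",RED)):
        for c in blobs(im,*rg,20):
            r=cv2.minAreaRect(c);print(n,nm,np.round(cen(c),1),cv2.contourArea(c),np.round(r[1],1))
    
# deck: bright
g=cv2.inRange(cv2.cvtColor(t,cv2.COLOR_RGB2HSV),(0,0,185),(179,40,255))
roi=np.zeros_like(g);roi[140:260,200:400]=g[140:260,200:400]
c=max(cv2.findContours(cv2.morphologyEx(roi,cv2.MORPH_CLOSE,np.ones((3,3))),cv2.RETR_EXTERNAL,2)[0],key=cv2.contourArea)
ap=cv2.approxPolyDP(c,3,True)[:,0];
for p in ap:print(p,np.round(ray("top",p,.04),4))
big=cv2.resize(t[140:260,200:400],None,fx=4,fy=4,interpolation=cv2.INTER_CUBIC);cv2.imwrite("pics/c1.png",big[:,:,::-1])
E
```

```text
top yel [251.1 210.6] 896.5 [17.7 54.4]
top yel [422.8 175.9] 190.0 [16.9 13. ]
top yel [417.7 151.5] 187.5 [16.9 12.9]
top red [374.3 212.3] 45.0 [7.8 7.8]
top red [135.9 203.5] 191.0 [17. 12.]
side yel [349.4 368.1] 335.0 [18.7 20.9]
side yel [383.1 360.2] 431.0 [22.8 23.1]
side yel [280.8 185. ] 652.5 [45.9 16.9]
side yel [327.2 115.7] 439.0 [19.1 29.1]
side yel [109.4  34.5] 188.0 [92.6 18.7]
side red [115.9  42.6] 27.5 [ 1.5 85.1]Traceback (most recent call last):
  File "<stdin>", line 12, in <module>
ValueError: max() iterable argument is empty
```

```bash
python3 - <<'E'
from h import *
t=snapshot("top");s=snapshot("side")
h=cv2.cvtColor(t,cv2.COLOR_RGB2HSV);print(h[180,230],h[250,250],h[205,377])
v=h[:,:,2]
roi=t[150:255,200:300].min(2).copy()
g=((t.min(2)>150)|cv2.inRange(h,*YEL)>0).astype(np.uint8)
g=((t.max(2)>(int(h[180,230,2])+int(h[250,250,2]))//2)).astype(np.uint8)
x=np.zeros_like(g);x[140:260,200:300]=g[140:260,200:300];x[:,291:]=0 
c=max(cv2.findContours(x,cv2.RETR_EXTERNAL,2)[0],key=cv2.contourArea)
for p in cv2.approxPolyDP(c,3,True)[:,0]:print(p,np.round(ray("top",p,.04),4))
# cheese
c=max(blobs(t,*YEL),key=cv2.contourArea)
print(cv2.boxPoints(cv2.minAreaRect(c)),cv2.contourArea(c))
hs=cv2.inRange(cv2.cvtColor(s,cv2.COLOR_RGB2HSV),(0,110,60),(8,255,255));hs2=np.zeros_like(hs);hs2[280:310,275:305]=hs[280:310,275:305]
M=cv2.moments(hs2,True);ps=(M["m10"]/M["m00"],M["m01"]/M["m00"]);print("side knob",ps,M["m00"])
print(tri((374.3,212.3),ps),ray("top",(374.3,212.3),.100))
a=cv2.resize(t[140:260,200:400],None,fx=4,fy=4,interpolation=cv2.INTER_CUBIC);
b=cv2.resize(s[155:335,240:400],None,fx=3,fy=3,interpolation=cv2.INTER_CUBIC);
cv2.imwrite("pics/c1.png",a[:,:,::-1]);cv2.imwrite("pics/c2.png",b[:,:,::-1])
E
```

```text
[ 49  11 180] [ 11  26 137] [ 45   4 116]
[290 163] [0.6392 0.0269 0.04  ]
[210 174] [0.6    0.2565 0.04  ]
[219 243] [0.4018 0.2213 0.04  ]
[290 233] [0.4349 0.0227 0.04  ]
[[222.7292  213.88118]
 [272.18155 191.15984]
 [279.58447 207.27202]
 [230.13211 229.99336]] 898.5
side knob (289.02247191011236, 293.0) 89.0
[ 0.49071129 -0.20385293  0.09995757] [ 0.49001224 -0.20395814  0.1       ]
```

View pics/c1.png

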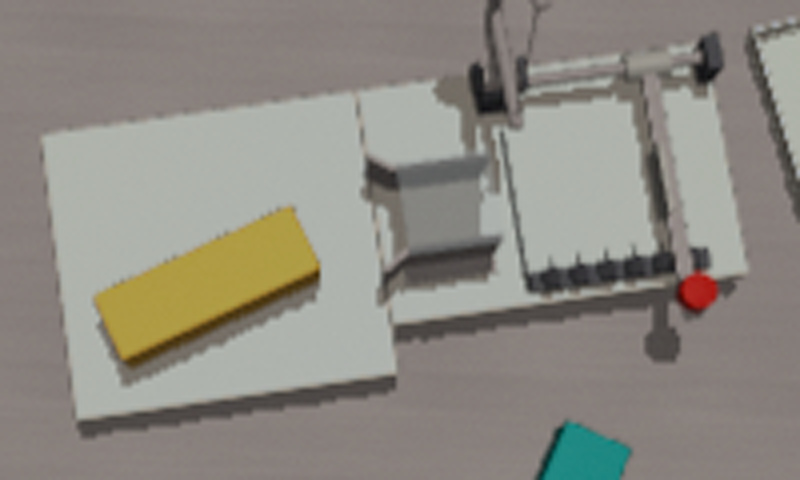

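View pics/c2.png

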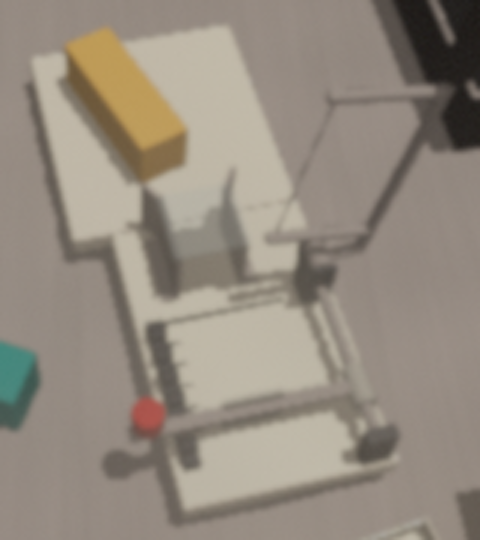

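The crop gives the infeed deck corners clearly at (43,135), (357,93), (395,375) and (79,418). The stop sits at or near the last notches, and the cheese is yawed relative to the channel and off to its front side.

```bash
cat >> h.py <<'E'
def fit():
    px=np.array([[43,135],[357,93],[395,375],[79,418]])/4+[199.6,139.6]
    W=np.array([ray("top",p,.04)[:2] for p in px]);C=np.array([[.105,.33],[.105,.1],[-.105,.1],[-.105,.33]])
    A=W-W.mean(0);B=C-C.mean(0);th=np.arctan2((B[:,0]*A[:,1]-B[:,1]*A[:,0]).sum(),(A*B).sum())
    R=np.array([[np.cos(th),-np.sin(th)],[np.sin(th),np.cos(th)]]);o=W.mean(0)-R@C.mean(0)
    return th,R,o,W-(C@R.T+o)
E
python3 - <<'E'
from h import *
th,R,o,res=fit();print("th",th,"o",o,"res mm",np.round(res*1e3,1))
k=tri((374.3,212.3),(289.02,293));print("knob cutter",R.T@(k[:2]-o))
f=lambda x,y:R@[x,y]+o
for y in(-46,-66,-86,-106):print(y,f(-.085,y/1e3))
px=np.array([[95,299],[293,207],[320,266],[126,360]])/4+[199.6,139.6]
W=np.array([ray("top",p,.095 if i<2 else (.095 ))[:2] for i,p in enumerate(px)])
print("cheese corners cutter",np.round((W-o)@R,4))
c=max(blobs(snapshot("top"),*YEL),key=cv2.contourArea)
# wire-end of channel check: guide roof ends
for p in((401,180),(475,157),(495,240),(410,262),(368,155),(383,298),(372,172)):print(p,np.round(R.T@(ray("top",np.array(p)/4+[199.6,139.6],.102)[:2]-o),3))
s=readout.state();from scipy.spatial.transform import Rotation as Q
print(Q.from_quat(s["tcp_rot"]).as_matrix())
E
```

```text
th 0.16225427107090576 o [ 0.55341954 -0.08589014] res mm [[-1.8 -1.2]
 [-1.4  0.5]
 [ 0.9  3.3]
 [ 2.3 -2.6]]
knob cutter [-0.08094367 -0.10628283]
-46 [ 0.47696695 -0.14501713]
-66 [ 0.48019782 -0.16475445]
-86 [ 0.48342868 -0.18449176]
-106 [ 0.48665955 -0.20422907]
cheese corners cutter [[-0.0305  0.3007]
 [ 0.0145  0.1592]
 [-0.0287  0.1465]
 [-0.0747  0.2849]]
(401, 180) [0.022 0.084]
(475, 157) [0.031 0.031]
(495, 240) [-0.028  0.026]
(410, 262) [-0.036  0.086]
(368, 155) [0.042 0.104]
(383, 298) [-0.058  0.108]
(372, 172) [0.03  0.103]
[[ 9.08622377e-01  4.17618618e-01 -2.55950716e-04]
 [ 4.17618696e-01 -9.08622196e-01  5.74132429e-04]
 [ 7.20588968e-06 -6.28559377e-04 -9.99999802e-01]]
```

```bash
python3 -m handwheel '[{"travel":[0.04,-0.029,0],"dr":[0,0,0],"claw":0.4},{"travel":[0.04,-0.029,0],"dr":[0,0,0],"claw":0.4},{"travel":[0.04,-0.029,0],"dr":[0,0,0],"claw":0.4},{"travel":[0.04,-0.029,0],"dr":[0,0,0],"claw":0.4},{"travel":[0.04,-0.029,0],"dr":[0,0,0],"claw":0.4},{"travel":[0.04,-0.029,0],"dr":[0,0,0],"claw":0.4},{"travel":[0.04,-0.029,0],"dr":[0,0,0],"claw":0.4},{"travel":[0.04,-0.029,0],"dr":[0,0,0],"claw":0.4},{"travel":[0.04,-0.029,0],"dr":[0,0,0],"claw":0.4},{"travel":[0,0,0.03],"dr":[0,0,0.134],"claw":0.4},{"travel":[0,0,0.03],"dr":[0,0,0.134],"claw":0.4},{"travel":[0,0,0],"dr":[0,0,0],"claw":0.4}]' 30
cat >> h.py <<'E'
def where():
    from scipy.spatial.transform import Rotation as Q
    s=readout.state();M=Q.from_quat(s["tcp_rot"]).as_matrix();th,R,o,_=fit()
    print("t",s["time"],"tcp",np.round(s["tcp_pos"],4),"cut",np.round(R.T@(s["tcp_pos"][:2]-o),4),"yaw-th",round(np.arctan2(M[1,0],M[0,0])-th,4),"tilt",np.round(M[:2,2],3),"w",s["width"],"ff",s["finger_force"],"ft",np.round(s["ft_force"],1));return s,M,R,o
E
python3 -c "
from h import *
where()"
```

```text
time: 1.85
tcp_pos: [0.4881, -0.2023, 0.1806]
tcp_rot: [0.997, 0.082, -0.002, -0.001]
ft_force: [0.5, 0.3, 0.5]
width: 0.0512
finger_force: 0.0
t 1.85 tcp [ 0.4881 -0.2023  0.1806] cut [-0.0832 -0.1043] yaw-th 0.0025 tilt [-0.005  0.002] w 0.05116362143900747 ff 0.0 ft [0.5 0.3 0.5]
```

```bash
python3 -m handwheel '[{"travel":[0.002,0.002,0.03],"dr":[0,0,0],"claw":0.4},{"travel":[0,0,0.025],"dr":[0,0,0],"claw":0.4},{"travel":[0,0,0.02],"dr":[0,0,0],"claw":0.4},{"travel":[0,0,0.015],"dr":[0,0,0],"claw":0.4},{"travel":[0,0,0],"dr":[0,0,0],"claw":0.8},{"travel":[0,0,0],"dr":[0,0,0],"claw":0.8},{"travel":[0,0,0],"dr":[0,0,0],"claw":0.8},{"travel":[0,0,0],"dr":[0,0,0],"claw":0.8}]' 30
python3 -c "
from h import *
where();cv2.imwrite('pics/s1.png',cv2.resize(snapshot('side')[220:360,200:400],None,fx=4,fy=4)[:,:,::-1])"
```

```text
time: 2.85
tcp_pos: [0.492, -0.2045, 0.0929]
tcp_rot: [0.997, 0.081, 0.0, -0.0]
ft_force: [-0.6, 0.9, 1.6]
width: 0.0249
finger_force: 30.4
t 2.85 tcp [ 0.492  -0.2045  0.0929] cut [-0.0798 -0.1071] yaw-th 0.0008 tilt [0.001 0.   ] w 0.024858446268084873 ff 30.356731116771698 ft [-0.6  0.9  1.6]
```

View pics/s1.png

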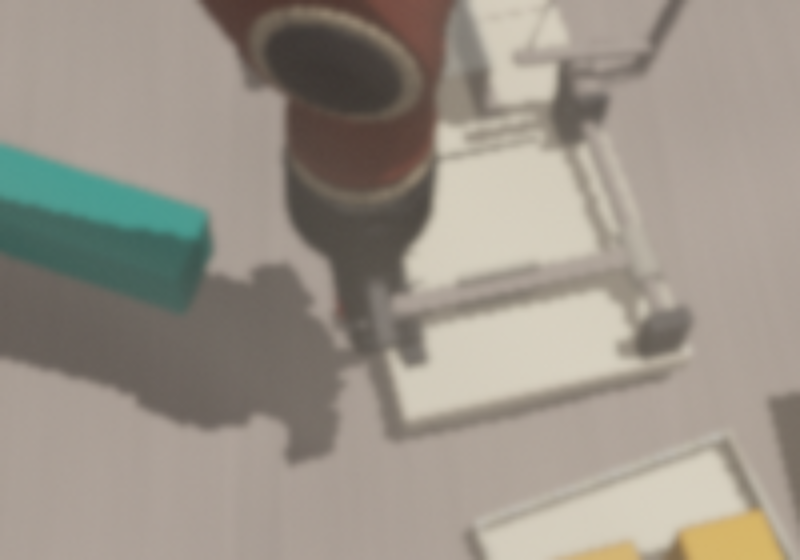

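The knob is gripped: opening is 25 mm and grip force 30 N. The bar runs back from the fingers at about (380,310) in the crop. Next I lift.

```bash
python3 -m handwheel '[{"travel":[0.001,0,-0.010],"dr":[0,0,0],"claw":0.8},{"travel":[0.001,0,-0.010],"dr":[0,0,0],"claw":0.8},{"travel":[0.002,0,-0.008],"dr":[0,0,0],"claw":0.8},{"travel":[0,0,0],"dr":[0,0,0],"claw":0.8},{"travel":[0,-0.015,0],"dr":[0,0,0],"claw":0.8},{"travel":[0,-0.015,0],"dr":[0,0,0],"claw":0.8},{"travel":[0,-0.015,0],"dr":[0,0,0],"claw":0.8},{"travel":[0,-0.015,0],"dr":[0,0,0],"claw":0.8},{"travel":[0,0,0],"dr":[0,0,0],"claw":0.8},{"travel":[0,0,0],"dr":[0,0,0],"claw":0.8}]'
python3 -c "
from h import *
where()"
```

```text
time: 4.15
tcp_pos: [0.4875, -0.1448, 0.1208]
tcp_rot: [0.997, 0.082, 0.002, 0.001]
ft_force: [6.0, 0.6, -3.0]
width: 0.0248
finger_force: 30.0
t 4.15 tcp [ 0.4875 -0.1448  0.1208] cut [-0.0746 -0.0475] yaw-th 0.0019 tilt [ 0.003 -0.001] w 0.024801246223792765 ff 29.978512823581696 ft [ 6.   0.6 -3. ]
```

```bash
python3 -m handwheel '[{"travel":[-0.002,-0.0005,0.010],"dr":[0,0,0],"claw":0.8},{"travel":[-0.001,0,0.010],"dr":[0,0,0],"claw":0.8},{"travel":[-0.001,0,0.008],"dr":[0,0,0],"claw":0.8},{"travel":[0,0,0],"dr":[0,0,0],"claw":0.8},{"travel":[0,0,0],"dr":[0,0,0],"claw":0.4},{"travel":[0,0,0],"dr":[0,0,0],"claw":0.4},{"travel":[0,0,0],"dr":[0,0,0],"claw":0.4},{"travel":[0,0,-0.03],"dr":[0,0,0],"claw":0.4},{"travel":[0,0,-0.05],"dr":[0,0,0],"claw":0.4},{"travel":[-0.04,0,-0.05],"dr":[0,0,0],"claw":0.4},{"travel":[-0.06,0,-0.01],"dr":[0,0,0],"claw":0.4},{"travel":[-0.06,0,0],"dr":[0,0,0],"claw":0.4}]'
python3 - <<'E'
from h import *
s,M,R,o=where()
t=snapshot("top");sd=snapshot("side")
for c in blobs(t,*RED,20):
    p=cen(c);print(p,R.T@(ray("top",p,.1)[:2]-o))
cv2.imwrite('pics/t2.png',cv2.resize(t[140:260,200:400],None,fx=4,fy=4,interpolation=2)[:,:,::-1])
E
```

```text
time: 5.65
tcp_pos: [0.324, -0.1714, 0.232]
tcp_rot: [0.997, 0.081, 0.001, 0.001]
ft_force: [-0.4, -1.4, 0.2]
width: 0.0512
finger_force: 0.0
t 5.65 tcp [ 0.324  -0.1714  0.232 ] cut [-0.2402 -0.0473] yaw-th 0.0009 tilt [ 0.003 -0.001] w 0.051222403007955976 ff 0.0 ft [-0.4 -1.4  0.2]
(352.9255319148936, 215.46808510638297) [-0.08229314 -0.04700962]
(135.8848167539267, 203.45811518324606) [0.03032563 0.52987173]
```

View pics/t2.png

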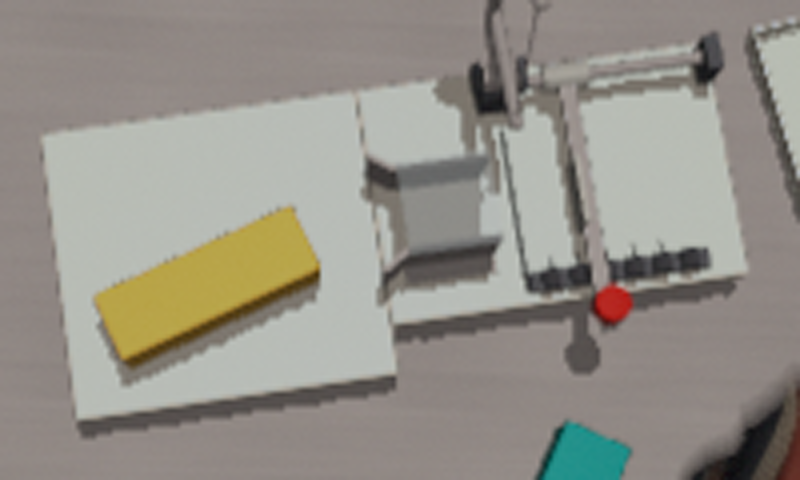

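The stop moved about 59 mm, with the knob now at crop (612,304). I'll check which notch it is by projecting the notches, and measure the channel centre line.

```bash
python3 - <<'E'
from h import *
th,R,o,_=fit()
def pc(x,y,z,n="top"):
    w=R@[x,y]+o;return np.round((proj(n,[*w,z])-[199.6,139.6])*4)
for y in(-26,-46,-66,-86,-106):print(y,pc(-.055,y/1e3,.06),pc(-.085,y/1e3,.1))
for x in(-.0265,.0265):
  for y in(.02,.085):print("guide",x,y,pc(x,y,.102))
for x in(-.0375,.0375):print("mouth",x,pc(x,.103,.102),pc(x,.103,.04))
print("wire slot",pc(-.05,0,.04),pc(.05,0,.04))
E
```

```text
-26 [568. 278.] [583. 312.]
-46 [596. 275.] [612. 308.]
-66 [624. 271.] [641. 304.]
-86 [652. 267.] [670. 300.]
-106 [680. 263.] [699. 296.]
guide -0.0265 0.02 [504. 236.]
guide -0.0265 0.085 [409. 249.]
guide 0.0265 0.02 [492. 161.]
guide 0.0265 0.085 [398. 173.]
mouth -0.0375 [385. 268.] [382. 284.]
mouth 0.0375 [370. 161.] [367. 182.]
wire slot [527. 281.] [505. 146.]
```

The stop is in the 40 mm notch: its bar and knob fall on the projected −46 mm points. The wire slot and guides also match the fit within about 2 mm. Next is the cheese, which I'll grip across its width 30 mm behind its centre.

```bash
python3 -m handwheel '[{"travel":[0.028,-0.0427,0],"dr":[0,0,0],"claw":0},{"travel":[0.028,-0.0427,0],"dr":[0,0,0],"claw":0},{"travel":[0.028,-0.0427,0],"dr":[0,0,0],"claw":0},{"travel":[0.029,-0.0427,0],"dr":[0,0,0],"claw":0},{"travel":[0.029,-0.0427,0],"dr":[0,0,0],"claw":0},{"travel":[0.029,-0.0427,0],"dr":[0,0,0],"claw":0},{"travel":[0.029,-0.0427,0],"dr":[0,0,0],"claw":0}]' 25
python3 -m handwheel '[{"travel":[0,0,0],"dr":[0,0,0.157],"claw":0},{"travel":[0,0,0],"dr":[0,0,0.157],"claw":0},{"travel":[0,0,0],"dr":[0,0,0.157],"claw":0},{"travel":[0,0,0],"dr":[0,0,0.157],"claw":0},{"travel":[0,0,0],"dr":[0,0,0.157],"claw":0},{"travel":[0,0,0],"dr":[0,0,0.157],"claw":0},{"travel":[0,0,0],"dr":[0,0,0.157],"claw":0},{"travel":[0,0,0],"dr":[0,0,0.156],"claw":0},{"travel":[0,0,0],"dr":[0,0,0],"claw":0},{"travel":[0,0,0],"dr":[0,0,0],"claw":0}]'
python3 -c "
from h import *
s,*_=where();print(s['joints'])"
```

```text
time: 6.62
tcp_pos: [0.4747, 0.1583, 0.2308]
tcp_rot: [0.997, 0.081, -0.0, 0.0]
ft_force: [0.4, -0.6, -0.1]
width: 0.0856
finger_force: 0.0
time: 7.88
tcp_pos: [0.4738, 0.1571, 0.2309]
tcp_rot: [0.855, -0.518, -0.0, 0.0]
ft_force: [-0.3, -0.1, 0.5]
width: 0.0854
finger_force: 0.0
t 7.875 tcp [0.4738 0.1571 0.2309] cut [-0.0393  0.2527] yaw-th -1.2522 tilt [-0.001 -0.   ] w 0.08544681471202528 ff 0.0 ft [-0.3 -0.1  0.5]
[-0.60358042  0.41048886  0.3396417   1.87377994 -0.17249913  0.88630833
 -2.84121373]
```

Joint 7 is at the edge of its range, so I take the half-turn equivalent.

```bash
python3 -m handwheel '[{"travel":[0,0,0],"dr":[0,0,-0.1848],"claw":0},{"travel":[0,0,0],"dr":[0,0,-0.1848],"claw":0},{"travel":[0,0,0],"dr":[0,0,-0.1848],"claw":0},{"travel":[0,0,0],"dr":[0,0,-0.1848],"claw":0},{"travel":[0,0,0],"dr":[0,0,-0.1848],"claw":0},{"travel":[0,0,0],"dr":[0,0,-0.1848],"claw":0},{"travel":[0,0,0],"dr":[0,0,-0.1848],"claw":0},{"travel":[0,0,0],"dr":[0,0,-0.1848],"claw":0},{"travel":[0,0,0],"dr":[0,0,-0.1848],"claw":0}]'
python3 -m handwheel '[{"travel":[0,0,0],"dr":[0,0,-0.1848],"claw":0},{"travel":[0,0,0],"dr":[0,0,-0.1848],"claw":0},{"travel":[0,0,0],"dr":[0,0,-0.1848],"claw":0},{"travel":[0,0,0],"dr":[0,0,-0.1848],"claw":0},{"travel":[0,0,0],"dr":[0,0,-0.1848],"claw":0},{"travel":[0,0,0],"dr":[0,0,-0.1848],"claw":0},{"travel":[0,0,0],"dr":[0,0,-0.1848],"claw":0},{"travel":[0,0,0],"dr":[0,0,-0.1848],"claw":0},{"travel":[0,0,0],"dr":[0,0,0],"claw":0},{"travel":[0,0,0],"dr":[0,0,0],"claw":0}]'
python3 -c "
from h import *
s,*_=where();print(s['joints'])"
```

```text
time: 9.0
tcp_pos: [0.4741, 0.1563, 0.2313]
tcp_rot: [0.959, 0.285, 0.0, -0.0]
ft_force: [0.3, 0.1, -0.7]
width: 0.0858
finger_force: 0.0
time: 10.25
tcp_pos: [0.4742, 0.1563, 0.2313]
tcp_rot: [0.521, 0.854, 0.0, 0.0]
ft_force: [-0.5, -0.2, 0.1]
width: 0.0852
finger_force: 0.0
t 10.25 tcp [0.4742 0.1563 0.2313] cut [-0.0391  0.2518] yaw-th 1.8843 tilt [0. 0.] w 0.08519039675651152 ff 0.0 ft [-0.5 -0.2  0.1]
[-0.0248318   0.43061399 -0.48046395  1.85650169  0.2461443   0.91256819
 -0.14383202]
```

```bash
python3 -m handwheel '[{"travel":[0,0,0.05],"dr":[0,0,0],"claw":0},{"travel":[0,0,0.05],"dr":[0,0,0],"claw":0},{"travel":[0,0,0.035],"dr":[0,0,0],"claw":0},{"travel":[0,0,0.02],"dr":[0,0,0],"claw":0},{"travel":[0,0,0.012],"dr":[0,0,0],"claw":0},{"travel":[0,0,0],"dr":[0,0,0],"claw":0.6},{"travel":[0,0,0],"dr":[0,0,0],"claw":0.6},{"travel":[0,0,0],"dr":[0,0,0],"claw":0.6},{"travel":[0,0,0],"dr":[0,0,0],"claw":0.6}]' 25
python3 -c "
from h import *
s,*_=where();print(s['joints'])"
```

```text
time: 11.38
tcp_pos: [0.4751, 0.1573, 0.0652]
tcp_rot: [0.519, 0.855, 0.001, 0.001]
ft_force: [1.1, -0.0, 4.6]
width: 0.0499
finger_force: 27.3
t 11.375 tcp [0.4751 0.1573 0.0652] cut [-0.038   0.2526] yaw-th 1.8871 tilt [0.003 0.002] w 0.04987419417783927 ff 27.319339513778687 ft [ 1.1 -0.   4.6]
[-0.14104636  0.67204526 -0.33419538  2.02238965  0.43030996  0.51096752
 -0.3078729 ]
```

```bash
python3 -m handwheel '[{"travel":[0,0,-0.002],"dr":[0,0,0],"claw":0.6},{"travel":[0,0,0],"dr":[0,0,0.105],"claw":0.6},{"travel":[0,0,0],"dr":[0,0,0.105],"claw":0.6},{"travel":[0,0,0],"dr":[0,0,0.106],"claw":0.6},{"travel":[0,0.013,0],"dr":[0,0,0],"claw":0.6},{"travel":[0,0.013,0],"dr":[0,0,0],"claw":0.6},{"travel":[0,0.013,0],"dr":[0,0,0],"claw":0.6},{"travel":[-0.015,0,0],"dr":[0,0,0],"claw":0.6},{"travel":[-0.015,0,0],"dr":[0,0,0],"claw":0.6},{"travel":[-0.015,0,0],"dr":[0,0,0],"claw":0.6},{"travel":[0,0,0],"dr":[0,0,0],"claw":0.6}]'
python3 - <<'E'
from h import *
s,M,R,o=where();t=snapshot("top")
cv2.imwrite('pics/t3.png',cv2.resize(t[140:260,200:340],None,fx=5,fy=5,interpolation=2)[:,:,::-1])
E
```

```text
time: 12.75
tcp_pos: [0.5197, 0.1155, 0.066]
tcp_rot: [0.649, 0.761, -0.001, 0.0]
ft_force: [-0.1, 0.5, -3.7]
width: 0.0497
finger_force: 26.9
t 12.75 tcp [0.5197 0.1155 0.066 ] cut [-0.0007  0.2042] yaw-th 1.5671 tilt [-0.001 -0.002] w 0.049666090987818455 ff 26.87523990869522 ft [-0.1  0.5 -3.7]
```

View pics/t3.png

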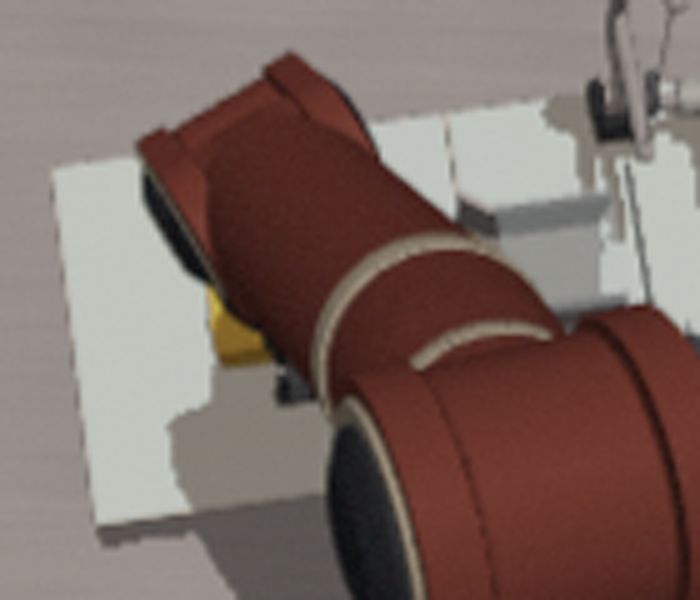

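The arm hides the mouth in the top view; only the cheese's tail shows, at about (235,330). I'll advance by feel.

```bash
python3 -m handwheel '[{"travel":[-0.010,0,0],"dr":[0,0,0],"claw":0.6},{"travel":[-0.010,0,0],"dr":[0,0,0],"claw":0.6},{"travel":[0,0,0],"dr":[0,0,0],"claw":0.6}]'; python3 -m handwheel '[{"travel":[-0.010,0,0],"dr":[0,0,0],"claw":0.6},{"travel":[0,0,0],"dr":[0,0,0],"claw":0.6}]'
python3 - <<'E'
from h import *
s,M,R,o=where()
E
```

```text
time: 13.18
tcp_pos: [0.5249, 0.0976, 0.0665]
tcp_rot: [0.647, 0.762, 0.001, 0.001]
ft_force: [3.4, -0.8, -3.0]
width: 0.0499
finger_force: 27.1
time: 13.42
tcp_pos: [0.5265, 0.0878, 0.0665]
tcp_rot: [0.647, 0.762, 0.001, 0.002]
ft_force: [5.6, -0.3, -4.1]
width: 0.0495
finger_force: 27.3
t 13.425 tcp [0.5265 0.0878 0.0665] cut [0.0015 0.1758] yaw-th 1.5713 tilt [ 0.004 -0.   ] w 0.04947585604572795 ff 27.304847538471222 ft [ 5.6 -0.3 -4.1]
```

```bash
python3 -m handwheel '[{"travel":[-0.005,0.002,0],"dr":[0,0,0],"claw":0.6},{"travel":[-0.010,0,0],"dr":[0,0,0],"claw":0.6},{"travel":[0,0,0],"dr":[0,0,0],"claw":0.6}]'; python3 -m handwheel '[{"travel":[-0.010,0,0],"dr":[0,0,0],"claw":0.6},{"travel":[-0.010,0,0],"dr":[0,0,0],"claw":0.6},{"travel":[0,0,0],"dr":[0,0,0],"claw":0.6}]'
python3 - <<'E'
from h import *
s,M,R,o=where()
E
```

```text
time: 13.8
tcp_pos: [0.5294, 0.0724, 0.066]
tcp_rot: [0.648, 0.762, -0.001, 0.001]
ft_force: [2.3, -1.2, -4.8]
width: 0.05
finger_force: 27.1
time: 14.18
tcp_pos: [0.5329, 0.0525, 0.0661]
tcp_rot: [0.648, 0.762, -0.0, 0.001]
ft_force: [3.3, -0.2, -3.5]
width: 0.0498
finger_force: 27.1
t 14.175 tcp [0.5329 0.0525 0.0661] cut [0.0021 0.1399] yaw-th 1.5694 tilt [ 0.001 -0.002] w 0.049817057907167075 ff 27.10384637117386 ft [ 3.3 -0.2 -3.5]
```

```bash
python3 -m handwheel '[{"travel":[0,0,0.002],"dr":[0,0,0],"claw":0.6},{"travel":[0,0,0],"dr":[0,0,0],"claw":0.1},{"travel":[0,0,0],"dr":[0,0,0],"claw":0.1},{"travel":[0,0,0],"dr":[0,0,0],"claw":0.1},{"travel":[0,0,-0.03],"dr":[0,0,0],"claw":0.1},{"travel":[0,0,-0.05],"dr":[0,0,0],"claw":0.1},{"travel":[0.045,0,0],"dr":[0,0,0],"claw":1},{"travel":[0.045,-0.001,0],"dr":[0,0,0],"claw":1},{"travel":[0,0,0],"dr":[0,0,0],"claw":1},{"travel":[0,0,0.04],"dr":[0,0,0],"claw":1},{"travel":[0,0,0.032],"dr":[0,0,0],"claw":1},{"travel":[0,0,0],"dr":[0,0,0],"claw":1}]'
python3 - <<'E'
from h import *
s,M,R,o=where();t=snapshot("side")
cv2.imwrite('pics/s3.png',cv2.resize(t[150:330,200:400],None,fx=3.3,fy=3.3,interpolation=2)[:,:,::-1])
E
```

```text
time: 15.68
tcp_pos: [0.5148, 0.1416, 0.07]
tcp_rot: [0.648, 0.762, -0.003, -0.001]
ft_force: [0.4, 0.2, 0.5]
width: 0.0004
finger_force: 0.0
t 15.675 tcp [0.5148 0.1416 0.07  ] cut [-0.0014  0.2307] yaw-th 1.5703 tilt [-0.006 -0.003] w 0.00036792328115924495 ff 0.0 ft [0.4 0.2 0.5]
```

View pics/s3.png

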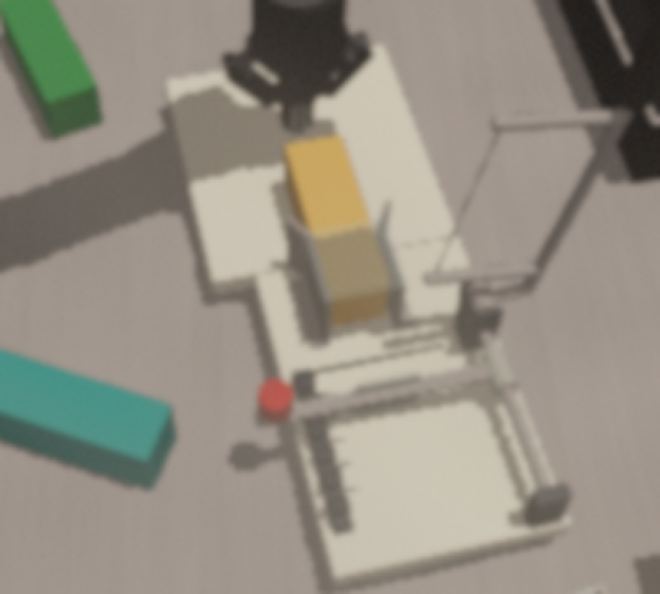

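The bar sits in the tunnel with its front near (358,305), and the closed fingers are behind its tail at (300,120). The stop is undisturbed. Now I push, slowly at the end.

```bash
python3 -m handwheel '[{"travel":[-0.02,0.003,0],"dr":[0,0,0],"claw":1},{"travel":[-0.010,0,0],"dr":[0,0,0],"claw":1},{"travel":[-0.012,0,0],"dr":[0,0,0],"claw":1},{"travel":[-0.012,0,0],"dr":[0,0,0],"claw":1},{"travel":[-0.012,0,0],"dr":[0,0,0],"claw":1},{"travel":[-0.012,0,0],"dr":[0,0,0],"claw":1},{"travel":[-0.012,0,0],"dr":[0,0,0],"claw":1},{"travel":[-0.008,0,0],"dr":[0,0,0],"claw":1},{"travel":[0,0,0],"dr":[0,0,0],"claw":1}]'
python3 - <<'E'
from h import *
s,M,R,o=where()
t=snapshot("top");d=snapshot("side")
for c in blobs(d,*YEL):print("side",cen(c),cv2.boundingRect(c))
cv2.imwrite('pics/s4.png',cv2.resize(d[190:310,250:370],None,fx=5,fy=5,interpolation=2)[:,:,::-1])
E
```

```text
time: 16.85
tcp_pos: [0.5352, 0.045, 0.0718]
tcp_rot: [0.648, 0.762, -0.001, 0.0]
ft_force: [0.1, 0.5, -0.2]
width: 0.0002
finger_force: 0.0
t 16.85 tcp [0.5352 0.045  0.0718] cut [0.0032 0.1321] yaw-th 1.5692 tilt [-0.001 -0.002] w 0.00020818795901689859 ff 0.0 ft [ 0.1  0.5 -0.2]
side (383.19951338199513, 360.0206812652068) (370, 348, 27, 24)
side (311.452313503305, 250.53305004721432) (301, 240, 23, 24)
side (301.21232876712327, 214.52511415525112) (293, 210, 17, 9)
side (328.7676095396561, 111.90848585690516) (318, 100, 21, 30)
side (87.3314711359404, 35.17690875232774) (66, 33, 44, 5)
```

View pics/s4.png

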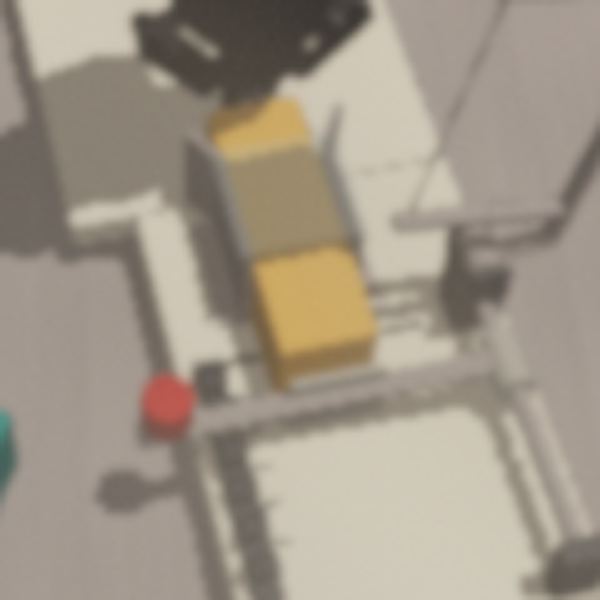

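The bar's front is about 1 cm short of the stop plate. I'll finish in small steps and watch the force.

```bash
python3 -m handwheel '[{"travel":[-0.003,0,0],"dr":[0,0,0],"claw":1},{"travel":[-0.003,0,0],"dr":[0,0,0],"claw":1}]' | grep -E "force|pos"; python3 -m handwheel '[{"travel":[-0.0015,0,0],"dr":[0,0,0],"claw":1}]'| grep -E "ft_|pos";python3 -m handwheel '[{"travel":[-0.0015,0,0],"dr":[0,0,0],"claw":1}]'| grep -E "ft_|pos"; python3 -c "
from h import *
where()"
```

```text
tcp_pos: [0.5361, 0.0415, 0.0719]
ft_force: [0.1, 1.6, -0.2]
finger_force: 0.7
tcp_pos: [0.5365, 0.0398, 0.072]
ft_force: [-0.0, 1.2, -0.1]
tcp_pos: [0.5369, 0.0384, 0.0721]
ft_force: [0.8, 1.5, -1.5]
t 17.45 tcp [0.5369 0.0384 0.0721] cut [0.0037 0.1253] yaw-th 1.5715 tilt [-0.  0.] w 0.0003028462582551912 ff 0.6899497902486473 ft [ 0.8  1.5 -1.5]
```

```bash
for i in 1 2; do python3 -m handwheel '[{"travel":[-0.0015,0,0],"dr":[0,0,0],"claw":1}]'| grep -E "ft_|pos";done; python3 - <<'E'
from h import *
s,M,R,o=where()
t=snapshot("side");cv2.imwrite('pics/s5.png',cv2.resize(t[230:290,270:350],None,fx=8,fy=8,interpolation=2)[:,:,::-1])
m=cv2.inRange(cv2.cvtColor(t,cv2.COLOR_RGB2HSV),(0,110,60),(8,255,255));
M=cv2.moments(m[255:285,270:300],True);print("knob side",M["m10"]/M["m00"]+270,M["m01"]/M["m00"]+255)
print(proj("side",[*(R@[-.083,-.047]+o),.1]))
E
```

```text
tcp_pos: [0.5372, 0.0368, 0.0721]
ft_force: [-0.4, 1.6, -0.9]
tcp_pos: [0.5375, 0.0352, 0.0722]
ft_force: [0.9, 0.9, -0.7]
t 17.7 tcp [0.5375 0.0352 0.0722] cut [0.0038 0.1221] yaw-th 1.5713 tilt [0. 0.] w 0.00021644119711559413 ff 0.6779766781255603 ft [ 0.9  0.9 -0.7]
knob side 283.1860465116279 269.9767441860465
[282.17428994 270.22885788]
```

View pics/s5.png

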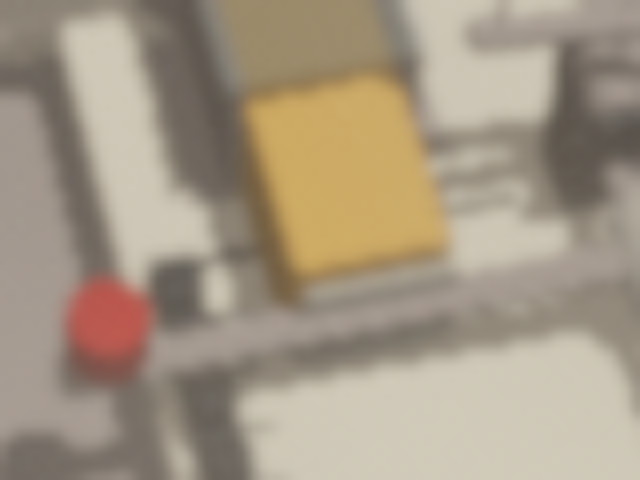

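The front face is now almost hidden against the plate's light strip, so contact is close. The knob hasn't moved. I continue in 1 mm steps until the force rises.

```bash
for i in 1 2; do python3 -m handwheel '[{"travel":[-0.001,0,0],"dr":[0,0,0],"claw":1}]'| grep -E "ft_|pos";done
```

```text
tcp_pos: [0.5376, 0.0344, 0.0722]
ft_force: [0.1, 1.7, -0.4]
tcp_pos: [0.5377, 0.0339, 0.0722]
ft_force: [0.0, 3.7, -0.8]
```

```bash
python3 -m handwheel '[{"travel":[-0.001,0,0],"dr":[0,0,0],"claw":1},{"travel":[0,0,0],"dr":[0,0,0],"claw":1}]'| grep -E "ft_|pos"; python3 - <<'E'
from h import *
s,M,R,o=where()
t=snapshot("side")
m=cv2.inRange(cv2.cvtColor(t,cv2.COLOR_RGB2HSV),(0,110,60),(8,255,255));
M=cv2.moments(m[255:285,270:300],True);print("knob side",M["m10"]/M["m00"]+270,M["m01"]/M["m00"]+255)
c=[c for c in blobs(t,*YEL) if 300<cen(c)[0]<325 and 240<cen(c)[1]<270]
for k in c:
    b=cv2.boxPoints(cv2.minAreaRect(k));print(cen(k));print([np.round(R.T@(ray("side",p,.095)[:2]-o),4) for p in b])
E
```

```text
tcp_pos: [0.5379, 0.0336, 0.0722]
ft_force: [-1.1, 6.0, -0.7]
t 18.25 tcp [0.5379 0.0336 0.0722] cut [0.004  0.1204] yaw-th 1.5722 tilt [0.    0.002] w -2.8075379570090058e-05 ff 2.5517676025629044 ft [-1.1  6.  -0.7]
knob side 283.2439024390244 270.6341463414634
(311.92857142857144, 251.7487684729064)
[array([-0.024 ,  0.0218]), array([0.0257, 0.0251]), array([ 0.0213, -0.0412]), array([-0.0262, -0.0438])]
```

The bar is in firm contact: force rose from 1.5 to 6 N and its front is at about −42 mm. The stop has shifted less than a millimetre. I back off and clear out.

```bash
python3 -m handwheel '[{"travel":[0.01,0,0],"dr":[0,0,0],"claw":1},{"travel":[0.04,0,0],"dr":[0,0,0],"claw":1},{"travel":[0.03,0,-0.04],"dr":[0,0,0],"claw":1},{"travel":[0.02,0,-0.05],"dr":[0,0,0],"claw":1},{"travel":[0.03,-0.03,-0.04],"dr":[0,0,0],"claw":1},{"travel":[0.03,-0.03,-0.02],"dr":[0,0,0],"claw":1},{"travel":[0,0,0],"dr":[0,0,0],"claw":1},{"travel":[0,0,0],"dr":[0,0,0],"claw":1}]'; python3 - <<'E'
from h import *
s,M,R,o=where()
t=snapshot("side")
m=cv2.inRange(cv2.cvtColor(t,cv2.COLOR_RGB2HSV),(0,110,60),(8,255,255));
M=cv2.moments(m[255:285,270:300],True);print("knob side",M["m10"]/M["m00"]+270,M["m01"]/M["m00"]+255)
for n,im in(("side",t),("top",snapshot("top"))):
  ks=[k for k in blobs(im,*YEL)]
  for k in ks:
    p=R.T@(ray(n,cen(k),.095)[:2]-o)
    if abs(p[0])<.05 and abs(p[1])<.15:
      print(n,[np.round(R.T@(ray(n,q,.095)[:2]-o),4) for q in cv2.boxPoints(cv2.minAreaRect(k))])
  if n=="top":
    for k in blobs(im,*RED,20):print("knob top",R.T@(ray("top",cen(k),.1)[:2]-o))
E
```

```text
time: 19.3
tcp_pos: [0.4535, 0.179, 0.2221]
tcp_rot: [0.648, 0.762, -0.0, 0.001]
ft_force: [1.0, -0.6, 0.6]
width: -0.0001
finger_force: 0.0
t 19.3 tcp [0.4535 0.179  0.2221] cut [-0.0558  0.2776] yaw-th 1.5696 tilt [ 0.001 -0.002] w -0.0001204710904799249 ff 0.0 ft [ 1.  -0.6  0.6]
knob side 283.2530120481928 270.26506024096386
side [array([-0.024 ,  0.0211]), array([0.0257, 0.0244]), array([ 0.0213, -0.0412]), array([-0.0262, -0.0438])]
top [array([0.0258, 0.1101]), array([0.0266, 0.0856]), array([-0.0244,  0.0848]), array([-0.0252,  0.1091])]
top [array([0.0243, 0.0194]), array([ 0.0248, -0.0395]), array([-0.0248, -0.0384]), array([-0.0253,  0.0202])]
knob top [-0.08230164 -0.0475239 ]
knob top [0.03032563 0.52987173]
```

The top view puts the bar at y = −39 to 110 mm, square and centred. The knob is still seated in the 40 mm notch and the robot is clear, so I hand it in.

```bash
python3 -c "
from bench import env
print(env.finish_job())"
```

```text
the job is handed in; nothing more can be done
None
```

I handed the job in at about 19 s: the stop is down in the 40 mm notch, the cheese bar is square and centred in the channel against it, the bow was not touched, and the robot is clear; no verdict came back, so this rests on my own camera and force readings.

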